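# Stray beaker out of the spray-can carton

### The arm

A 7-joint arm with a two-finger parallel gripper is mounted at the origin on the work surface. World frame = base frame: x ahead of the robot, y to its left, z up, the work surface at z = 0. Lengths are in mm, angles in rad, forces in N, time in s.
With the tool pointing down it reaches from about 425 to 800 mm from the base axis. Payload 8.3 kg.
Tool frame: the origin (TCP) lies on the centre line of the jaws, within the pads' length; the fingertips stand ahead of it and the grasp point (between the pads) lies 11 mm behind it (tips_ahead is the z of the fingertips in the tool frame, in mm); z points along the fingers, y is the line along which they close (so a half turn about z gives the same grasp; the last joint's range is limited). The gripper opens to 85 mm and grips with 20 to 120 N. Pads are 22 mm wide; open, the fingers measure 114 mm over their backs; the gripper's body (76 mm by 85 mm) begins 54 mm behind the grasp point. The pads swing forward as they close: fully open they stand 13 mm farther back than shut.
Start: joints at [1.266, 0.383, 0.016, 1.37, -0.006, 1.388, -0.046], TCP at [149.695, -606.791, 239.279] pointing down, gripper open.
Joint ranges: [-2.95, 2.95], [-0.25, 2.06], [-1.52, 1.56], [0.18, 2.33], [-1.44, 4.58], [0.02, 2.06], [-3.01, 3.01]. Speed limits (rad/s): [2.39, 2.39, 3.01, 3.01, 3.14, 3.14, 3.14].

### API

Orientations are given as a unit quaternion [x, y, z, w].
In Python, from cell import * gives the robot as it stands.
- The arm moves only by the shell command python3 -m pendant 'ROWS' [FORCE]. ROWS is JSON, a list of rows, each an object of numbers: "x", "y", "z": the shift along the tool's x, y, z in units of 30 mm (1.0 is 30 mm); "wx", "wy", "wz": the turn, a rotation vector about the tool's x, y, z in units of 8 degrees (1.0 is 8 degrees); "fingers": the finger opening in mm, from 0 to 85.4. A call has 1 to 12 rows; each row shifts and turns the commanded pose from where the row before left it, along the tool's axes as they then stand; what a row does not reach is not made up. A row lasts 1/8 s, in which the tool goes at most 62.5 mm and 10.7 degrees, less where a joint would pass 70% of its speed; a pose out of reach is approached as far as the arm can. A call is refused whole if a number of a shift passes 1 or a number of a turn 1, either way. A call with a gripper value outside its range is refused whole. The fingers move at their own pace and stop on an object; FORCE is the grip in N (left out, the last holds). Time passes only in rows, so rows that do not move let the fingers close. It gives the time, the measured TCP pose, the force, the opening and the grip force at its end, in the units of the state.
- get_state(): the state, without advancing time (a new reading comes with each control period).
- grab_frame(name): name is "scene" or "top" or "wrist"; returns the picture (420x560x3 uint8, red, green, blue); there is no depth.
- camera_model(name): a dict with "mtx" (3x3 intrinsics, pixels), "R" (3x3) and "t" (3): a world point X has camera coordinates R X + t. Camera axes: x right, y down, z forward; pixel columns grow to the right and rows downward; lengths in mm; the calibration is good to about 2 mm. A picture is of the moment at which its call begins: read the wrist's pose just before it. camera_model takes no time and is no camera call; for the wrist camera it gives the pose at the moment of the call.
- hand_in(): hands the job in; it is judged then, once.
The state is a dict: "time_s": time; "q": joint angles; "dq": joint speeds; "tau": joint torques, N m; "ee_pos": TCP position; "ee_rot": TCP orientation; "wrist_force": force on the tool from outside, world axes, zero at the start; "ft_torque": the same for the moment, N m; "opening": opening from 0.0 (shut) to 1.0 (fully open); "gripper_force": force on a finger pad.
Only numpy, scipy, OpenCV 4.12 (cv2) and the standard library are available. Lean on these libraries where they do the work, as an engineer would, in place of code of your own. Each camera call takes 0.05 s, during which the arm holds its last target. There are 200 camera calls.

### The job

A tapered aluminium measuring beaker was left among the spray cans in the tilted carton: reach in along its slanted cell and lift it out past the dividers, leaving the cans, the carton and the other things on the bench as they are. Turn it upright and lower it by hand, not dropping it, into the shorter beaker standing on the bench, then press it home with a light push so that it sits straight and snug but is not wedged tight. Let go and leave the pair standing.

Things in the scene. Friction and masses are not known exactly. Their poses are not given: they have to be found in the camera images.
- carton: Open cardboard carton 160 mm deep, 348 wide, 135 high, walls and dividers 4 mm, fixed on a dark steel rest and tipped 25 degrees towards the robot. Two rows of three cells; the back row is empty. Origin on the bench under the middle of the carton (its floor is 45 mm above); z vertical, y along its width; the cells slope up along (-sin 25, 0, cos 25 degrees) in this frame.
- front_edge (a point): Middle of the top edge of the carton's front wall, the lowest, 133 mm above the bench; the rear wall's edge is 201 mm above it. Each cell is 74 mm (front to back) by 111 mm (across) inside. The dividers end 5 mm below the walls' tops, measured along the slope.
- beaker: Tapered hollow aluminium beaker in one of the three front cells: 125 mm tall, 56 mm outside at the rim, 32 mm at the foot, 3 mm wall, 70-120 g. It stands parallel to the cell walls, mid-way across the cell, close to the front wall, rim level with the divider tops; 27 mm free on each side of the rim along the carton's y (so the gripper cannot go in wide open). Origin: centre of its underside; z along its axis to the rim.
- stand_beaker: Shorter, thicker aluminium beaker of the same taper, loose and upright on the bench, open at the top: 95 mm tall, 55 mm outside at the rim, 37 mm at the foot, 160 g. Origin: centre of its underside, z up its axis. Once nested, the other beaker's foot is about 18 mm above this origin and its top 48 mm stand out above this rim.
- stand_rim (a point): Centre of the standing beaker's mouth, 95 mm above its underside, 47 mm inside diameter. The nested walls touch only over the last 2 mm or so of travel: a push of 3 to 10 N seats the beaker; pushing over about 20 N, or letting it fall in from over 10 mm, risks wedging it.
- can_a: Grey spray can with a narrower black cap, 52 mm diameter, 142 mm tall, standing in another front cell of the carton. To be left alone. Origin: centre of its underside, z along its axis.
- can_b: A second spray can like can_a, in the remaining front cell. To be left alone.
- oil_filter: Dark steel oil filter, 76 mm diameter, 83 mm tall, upright on the bench beyond the standing beaker. To be left alone. Origin: centre of its underside.
- hammer: Hammer with a wooden handle, 260 mm long, lying on the bench roughly along x to the robot's right. To be left alone. Origin: under its length.
There are look-alikes about, which are no part of the job. What is shaped like the stand_beaker but orange or pink is not meant.

How it is judged:
By the outcome, as a careful person would: the job done as asked, in the order asked, and still so for the second after the job is handed in, with the robot touching nothing.
It also fails if it takes over 51 s, if anything falls off the work surface, if the arm or the gripper's body presses on something with over 40 N, if the wrist force passes 120 N, or if a joint passes its speed limit or range.

## Working session

There is one attempt and no reset: what is moved stays moved. The work goes in short steps, Python scripts to look and compute and a shell command to move; the robot and the scene stay as the last step left them, time stands still between calls to the robot, and variables do not carry over. Pictures are saved under pics/ and viewed, at most 10 in all, crops included, and the job is handed in when it is done.

```bash
mkdir -p pics; ls; cat > h.py <<'E'
from cell import *
import numpy as np, cv2
from scipy.spatial.transform import Rotation as R
def ray(n,u,v,m=None):
    m=m or camera_model(n); K,Rm,t=[np.array(m[k],float) for k in("mtx","R","t")]
    d=Rm.T@np.linalg.inv(K)@[u,v,1]; return -Rm.T@t, d/np.linalg.norm(d)
def plane(n,u,v,z,m=None):
    o,d=ray(n,u,v,m); return o+d*(z-o[2])/d[2]
def tri(rays):
    A=sum(np.eye(3)-np.outer(d,d) for o,d in rays); b=sum((np.eye(3)-np.outer(d,d))@o for o,d in rays)
    p=np.linalg.solve(A,b); return p,[np.linalg.norm(np.cross(p-o,d)) for o,d in rays]
def proj(n,X,m=None):
    m=m or camera_model(n); c=np.array(m["R"])@X+np.array(m["t"]).ravel(); p=np.array(m["mtx"])@c; return p[:2]/p[2]
def save(n,f): 
    im=grab_frame(n); cv2.imwrite("pics/"+f,im[:,:,::-1]); return im
E
python3 - <<'E'
from h import *
a=save("scene","scene0.png"); b=save("top","top0.png")
for n in("scene","top"): print(n,ray(n,280,210))
s=get_state(); print({k:s[k] for k in("time_s","ee_pos","ee_rot","opening")},R.from_quat(s["ee_rot"]).as_matrix().round(3))
E
```

```text
pics
scene (array([ 996.34984413,  474.15155087, 1163.62893282]), array([-0.35239013, -0.43409196, -0.82908707]))
top (array([ 348.82151268,  -93.19627051, 1187.90696817]), array([ 0.17556734,  0.01857764, -0.98429212]))
{'time_s': 0.1, 'ee_pos': array([ 149.60184171, -606.38126239,  238.37718123]), 'ee_rot': array([ 9.92695856e-01,  1.20640647e-01, -1.08966158e-04, -8.71942733e-04]), 'opening': 1.0053268252991776} [[ 0.971  0.24  -0.   ]
 [ 0.24  -0.971  0.002]
 [-0.    -0.002 -1.   ]]
```

View pics/scene0.png

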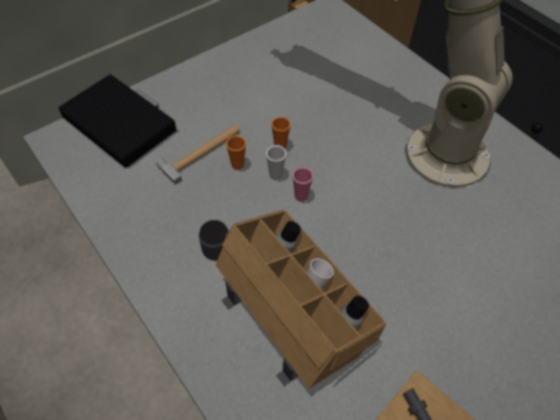

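View pics/top0.png

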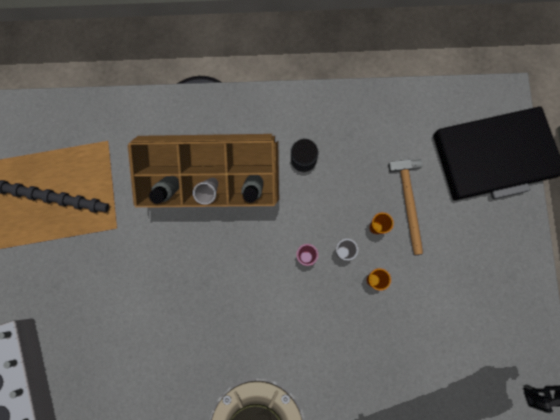

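Scene: the target beaker is in the middle front cell at about (321,270), the grey stand beaker at (276,160), with orange and pink look-alikes around it. Top: beaker at (204,192), stand beaker at (347,249), filter at (304,155). Next I'll enlarge the views to measure the rims.

```bash
python3 - <<'E'
from h import *
a=cv2.imread("pics/scene0.png"); b=cv2.imread("pics/top0.png")
c=lambda im,u,v,w=33:cv2.resize(im[v-w:v+w,u-w:u+w],(396,297*396//297-96),interpolation=cv2.INTER_CUBIC) if 0 else cv2.resize(im[v-25:v+25,u-33:u+33],(396,300),interpolation=cv2.INTER_CUBIC)
cv2.imwrite("pics/crops.png",np.vstack([np.hstack([c(a,321,270),c(a,276,160)]),np.hstack([c(b,204,192),c(b,347,249)])]))
E
```

```text
(no output)
```

View pics/crops.png

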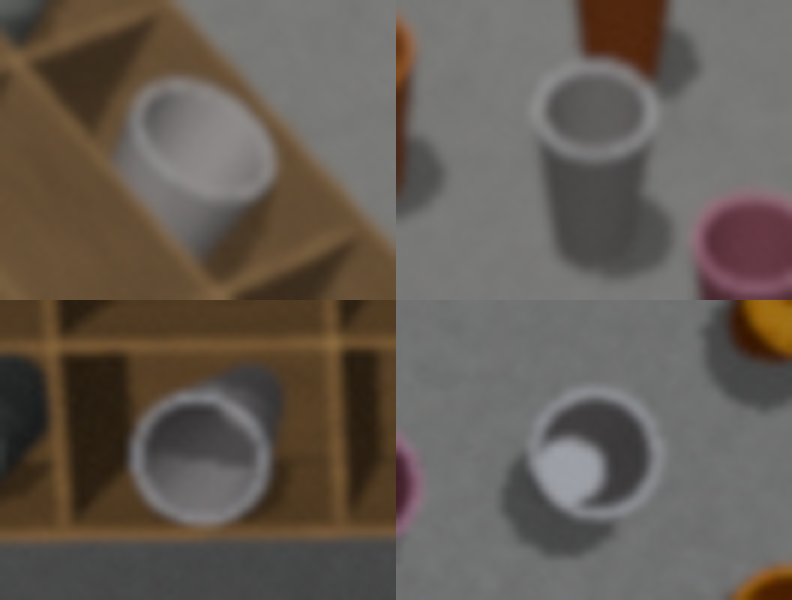

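Crops (6x) give these rim centres. Beaker: scene (321.6,268.2), top (204.3,193.0). Stand: scene (276,153.2), top (347,249.3).

```bash
python3 - <<'E'
from h import *
mt=tri([ray("scene",321.6,268.2),ray("top",204.3,193)]); ms=tri([ray("scene",276,153.2),ray("top",347,249.3)])
print("beaker rim",mt,"\nstand rim",ms)
# carton wall direction: front-wall line from brown mask, lowest brown row per column, plane z=133
b=cv2.imread("pics/top0.png").astype(int); m=(b[:,:,2]-b[:,:,0]>25)
pts=[(u,np.where(m[195:215,u])[0].max()+195) for u in range(142,270) if m[195:215,u].any()]
k=np.polyfit(*np.array(pts).T,1); P=[plane("top",u,np.polyval(k,u),133) for u in(145,265)]
d=P[0]-P[1]; print("front edge",P,"y-dir yaw deg",np.degrees(np.arctan2(-d[0],d[1])))
c=[m[150:200,:].any(0)]; 
r=np.where(m[205,120:300])[0]+120; print(r.min(),r.max(),plane("top",r.min(),205,133),plane("top",r.max(),205,133))
for n,u,v,z in(("top",162,193,150),("top",253,187,150),("top",304,155,83),("top",307,255,95),("top",382,224,95),("top",380,280,95)): print(plane(n,u,v,z).round())
E
```

```text
beaker rim (array([582.55853922, 113.64096903, 140.11493996]), [np.float64(0.8876367147011641), np.float64(0.8876367147012135)]) 
stand rim (array([ 439.65807655, -237.2740373 ,   93.29197   ]), [np.float64(0.726726921045784), np.float64(0.7267269210456972)])
front edge [array([553.8887841, 262.049343 , 133.       ]), array([549.15034979, -36.51187992, 133.        ])] y-dir yaw deg -0.9092590571105196
134 274 [558.77106037 289.82457655 133.        ] [549.88035792 -58.75179333 133.        ]
[584. 215. 150.]
[593.  -9. 150.]
[ 692. -139.   83.]
[ 428. -138.   95.]
[ 502. -329.   95.]
[ 363. -315.   95.]
```

```bash
cat >> h.py <<'E'
def togo(p,z=None,y=None):
    s=get_state(); M=R.from_quat(s["ee_rot"]).as_matrix(); p=np.array(p,float)
    T=M
    if z is not None:
        z=np.array(z,float); z/=np.linalg.norm(z); y=np.array(y,float); y-=z*(y@z); y/=np.linalg.norm(y); T=np.c_[np.cross(y,z),y,z]
        print("turn units (do first)",(R.from_matrix(M.T@T).as_rotvec(degrees=True)/8).round(2))
    print("shift units after turn",(T.T@(p-s["ee_pos"])/30).round(2),"pos",s["ee_pos"].round(1),"q",s["q"].round(2),"t",s["time_s"])
E
python3 -c "
import cell;print([(k,getattr(cell,k)) for k in dir(cell) if 'tip' in k.lower()],get_state().keys() if 0 else cell.get_state().keys())"
python3 -m pendant '[{"x":1,"y":-0.78,"z":-0.17},{"x":1,"y":-0.78,"z":-0.17},{"x":1,"y":-0.78,"z":-0.17},{"x":1,"y":-0.78,"z":-0.17},{"x":1,"y":-0.78,"z":-0.17},{"x":1,"y":-0.78,"z":-0.17},{"x":1,"y":-0.78,"z":-0.17},{"x":1,"y":-0.78,"z":-0.17},{"x":1,"y":-0.78,"z":-0.17},{"x":1,"y":-0.78,"z":-0.17},{"x":1,"y":-0.78,"z":-0.17},{"x":0.5,"y":-0.4,"z":-0.17}]'
python3 -c "
from h import *
s=get_state();print(s)
m=camera_model('wrist');save('wrist','w0.png');print(ray('wrist',280,210,m),proj('wrist',np.array([439.7,-237.3,93.3]),m))"
```

```text
[('tips_ahead', 8.0)] dict_keys(['time_s', 'q', 'dq', 'tau', 'ee_pos', 'ee_rot', 'wrist_force', 'ft_torque', 'gripper_force', 'opening'])
{'time_s': 0.1, 'q': array([ 1.26608415,  0.38415873,  0.01637772,  1.37104637, -0.00632064,
        1.38819348, -0.04649882]), 'dq': array([-0.00040675, -0.00087024,  0.00028596, -0.00119159,  0.00124279,
       -0.00063457, -0.00067568]), 'tau': array([ 3.52946859e-03, -6.29130363e+01,  8.47684890e-01, -3.72756386e+01,
        1.67990924e-02,  1.04195351e-02,  2.43595258e-05]), 'ee_pos': array([ 149.60184171, -606.38126239,  238.37718123]), 'ee_rot': array([ 9.92695856e-01,  1.20640647e-01, -1.08966158e-04, -8.71942733e-04]), 'wrist_force': array([ 1.20343919,  0.04356301, -0.39082079]), 'ft_torque': array([0.03126252, 0.01294548, 0.00816845]), 'gripper_force': 0.0, 'opening': 1.0053268252991776}
(array([ 227.76848715, -587.13614776,  372.36920046]), array([-0.30413474, -0.07856103, -0.94938413])) [-254.1352488  -459.31469539]$[0]: bad value
```

View pics/w0.png

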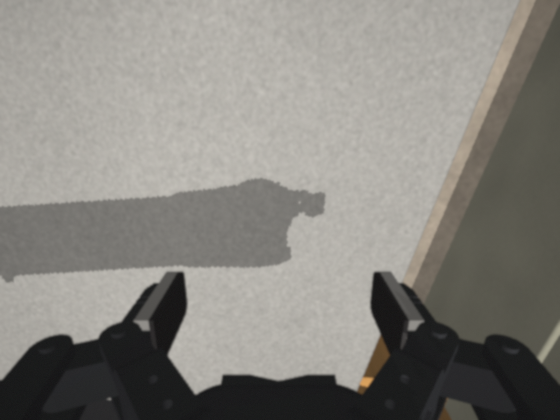

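The call was refused, so the arm hasn't moved and the wrist view shows only bare bench. I suspect every key has to be given, so I'll try full rows.

```bash
python3 -m pendant '[{"x":1,"y":-0.78,"z":-0.17,"wx":0,"wy":0,"wz":0,"fingers":85},{"x":1,"y":-0.78,"z":-0.17,"wx":0,"wy":0,"wz":0,"fingers":85},{"x":1,"y":-0.78,"z":-0.17,"wx":0,"wy":0,"wz":0,"fingers":85},{"x":1,"y":-0.78,"z":-0.17,"wx":0,"wy":0,"wz":0,"fingers":85},{"x":1,"y":-0.78,"z":-0.17,"wx":0,"wy":0,"wz":0,"fingers":85},{"x":1,"y":-0.78,"z":-0.17,"wx":0,"wy":0,"wz":0,"fingers":85},{"x":1,"y":-0.78,"z":-0.17,"wx":0,"wy":0,"wz":0,"fingers":85},{"x":1,"y":-0.78,"z":-0.17,"wx":0,"wy":0,"wz":0,"fingers":85},{"x":1,"y":-0.78,"z":-0.17,"wx":0,"wy":0,"wz":0,"fingers":85},{"x":1,"y":-0.78,"z":-0.17,"wx":0,"wy":0,"wz":0,"fingers":85},{"x":1,"y":-0.78,"z":-0.17,"wx":0,"wy":0,"wz":0,"fingers":85},{"x":0.5,"y":-0.4,"z":-0.17,"wx":0,"wy":0,"wz":0,"fingers":66}]' && python3 -c "
from h import *
m=camera_model('wrist');print(ray('wrist',280,210,m),proj('wrist',np.array([439.7,-237.3,93.3]),m))
togo([530,114,290],[.4226,-.0066,-.906],[-.0158,-1,0])"
```

```text
time_s: 1.65
ee_pos: [421.3, -260.4, 300.5]
ee_rot: [0.993, 0.122, 0.0, -0.0]
wrist_force: [-0.6, -0.7, 0.0]
opening: 0.814
gripper_force: 0.0
(array([ 499.38701139, -240.71887581,  434.552603  ]), array([-0.30342274, -0.08046336, -0.94945263])) [261.80900321 160.20518505]
turn units (do first) [-0.41  3.11  1.84]
shift units after turn [  2.96 -12.53   1.77] pos [ 421.3 -260.4  300.5] q [ 0.77  0.09 -0.3   1.6   0.03  1.46 -0.86] t 1.65
```

```bash
python3 -c "
from h import *
m=camera_model('wrist');im=save('wrist','w1.png')
g=cv2.GaussianBlur(cv2.cvtColor(im,cv2.COLOR_RGB2GRAY),(5,5),0)
c=cv2.HoughCircles(g,cv2.HOUGH_GRADIENT,1,30,param1=80,param2=25,minRadius=25,maxRadius=70);print(c)
import json;json.dump({k:np.array(v).tolist() for k,v in m.items()},open('w1.json','w'))"
```

```text
[[[263.5 158.5  26.6]
  [362.5 117.5  26.1]
  [164.5 149.5  29. ]]]
```

View pics/w1.png

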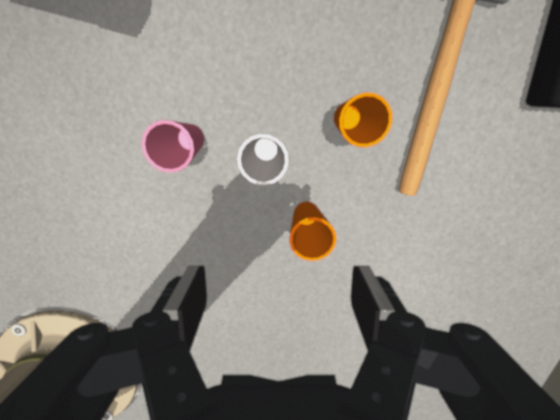

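The wrist view has the grey stand rim at (263,159.5). I predicted (261.8,160.2), so the two agree to about 1 mm. Next: tilt the tool and move to the carton.

```bash
python3 -m pendant '[{"x":0,"y":0,"z":0,"wx":-0.1,"wy":0.78,"wz":0.46,"fingers":66},{"x":0,"y":0,"z":0,"wx":-0.1,"wy":0.78,"wz":0.46,"fingers":66},{"x":0,"y":0,"z":0,"wx":-0.1,"wy":0.78,"wz":0.46,"fingers":66},{"x":0,"y":0,"z":0,"wx":-0.1,"wy":0.78,"wz":0.46,"fingers":66},{"x":0.4,"y":-1,"z":0,"wx":0,"wy":0,"wz":0,"fingers":66},{"x":0.4,"y":-1,"z":0,"wx":0,"wy":0,"wz":0,"fingers":66},{"x":0.4,"y":-1,"z":0.2,"wx":0,"wy":0,"wz":0,"fingers":66},{"x":0.4,"y":-1,"z":0.2,"wx":0,"wy":0,"wz":0,"fingers":66},{"x":0.4,"y":-1,"z":0.2,"wx":0,"wy":0,"wz":0,"fingers":66},{"x":0.4,"y":-1,"z":0.2,"wx":0,"wy":0,"wz":0,"fingers":66},{"x":0.3,"y":-1,"z":0.2,"wx":0,"wy":0,"wz":0,"fingers":66},{"x":0.3,"y":-1,"z":0.2,"wx":0,"wy":0,"wz":0,"fingers":66}]' && python3 -c "
from h import *
M=__import__('json').load(open('w1.json'))
print(tri([ray('wrist',263,159.5,M),ray('scene',276,153.2),ray('top',347,249.3)]))
togo([530,114,254],[.4226,-.0066,-.906],[-.0158,-1,0])"
```

```text
time_s: 3.2
ee_pos: [521.4, -24.3, 306.2]
ee_rot: [0.976, -0.01, 0.217, 0.002]
wrist_force: [-0.2, -0.6, 0.3]
opening: 0.773
gripper_force: 0.0
(array([ 439.88593338, -237.80214324,   92.50665711]), [np.float64(0.8931732813053416), np.float64(1.2175942405192544), np.float64(0.3439196497913035)])
turn units (do first) [ 0.01 -0.01 -0.03]
shift units after turn [-0.54 -4.61  1.67] pos [521.4 -24.3 306.2] q [ 0.74 -0.2  -0.65  1.89 -0.17  0.97 -1.45] t 3.2
```

```bash
python3 -m pendant '[{"x":-0.1,"y":-0.92,"z":0.2,"wx":0,"wy":0,"wz":0,"fingers":66},{"x":-0.1,"y":-0.92,"z":0.4,"wx":0,"wy":0,"wz":0,"fingers":66},{"x":-0.1,"y":-0.92,"z":0.5,"wx":0,"wy":0,"wz":0,"fingers":66},{"x":-0.1,"y":-0.92,"z":0.5,"wx":0,"wy":0,"wz":0,"fingers":66},{"x":-0.1,"y":-0.92,"z":0.5,"wx":0,"wy":0,"wz":0,"fingers":66},{"x":0,"y":0,"z":0,"wx":0,"wy":0,"wz":0,"fingers":66}]' && python3 -c "
from h import *
m=camera_model('wrist');im=save('wrist','w2.png');print(proj('wrist',np.array([582.6,113.6,140.1]),m), ray('wrist',280,210,m))
import json;json.dump({k:np.array(v).tolist() for k,v in m.items()},open('w2.json','w'))
togo([536,114.4,240],[.4226,-.0066,-.906],[-.0158,-1,0])"
```

```text
time_s: 3.95
ee_pos: [536.4, 114.9, 242.0]
ee_rot: [0.976, -0.008, 0.216, 0.001]
wrist_force: [0.4, 0.5, 0.4]
opening: 0.772
gripper_force: 0.0
[279.31007582 209.99167835] (array([552.47521714, 114.52062412, 397.46294225]), array([ 0.11619641, -0.00569656, -0.99320992]))
turn units (do first) [-0.   -0.   -0.02]
shift units after turn [-0.06 -0.03  0.07] pos [536.8 113.4 242.5] q [ 0.7  -0.07 -1.    1.93  0.11  0.84 -1.96] t 4.0
```

View pics/w2.png

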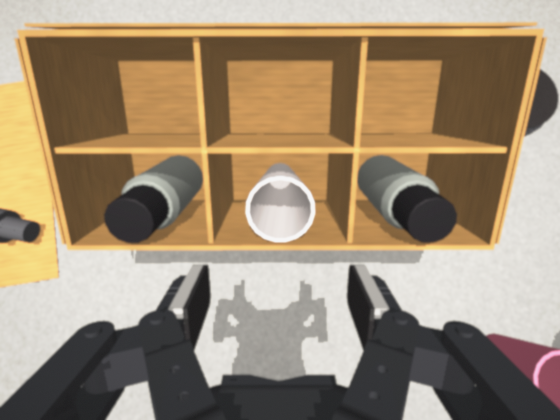

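The wrist view has the beaker rim at (280.5,206.5), against a prediction of (279.3,210). The cells line up with the jaws, and the neighbouring cans are well clear.

```bash
python3 -c "
from h import *
M=__import__('json').load(open('w2.json'))
P,e=tri([ray('wrist',280.5,206.5,M),ray('scene',321.6,268.2),ray('top',204.3,193)]);print(P,e)
z=np.array([.4226,-.0066,-.906]);z/=np.linalg.norm(z)
togo(P+z*15,z,[-.0158,-1,0])"
```

```text
[583.53802412 113.36335344 141.12276741] [np.float64(1.8949954577197665), np.float64(1.7395573409147076), np.float64(0.8212207226830799)]
turn units (do first) [-0.   -0.   -0.02]
shift units after turn [-0.02 -0.02  4.22] pos [536.8 113.4 242.5] q [ 0.7  -0.07 -1.    1.93  0.11  0.84 -1.96] t 4.0
```

```bash
python3 -m pendant '[{"x":0,"y":0,"z":0.7,"wx":0,"wy":0,"wz":0,"fingers":66},{"x":0,"y":0,"z":0.7,"wx":0,"wy":0,"wz":0,"fingers":66},{"x":0,"y":0,"z":0.7,"wx":0,"wy":0,"wz":0,"fingers":66},{"x":0,"y":0,"z":0.6,"wx":0,"wy":0,"wz":0,"fingers":66},{"x":0,"y":0,"z":0.6,"wx":0,"wy":0,"wz":0,"fingers":66},{"x":0,"y":0,"z":0.5,"wx":0,"wy":0,"wz":0,"fingers":66},{"x":0,"y":0,"z":0.5,"wx":0,"wy":0,"wz":0,"fingers":66},{"x":0,"y":0,"z":0.45,"wx":0,"wy":0,"wz":0,"fingers":66},{"x":0,"y":0,"z":0,"wx":0,"wy":0,"wz":0,"fingers":66},{"x":0,"y":0,"z":0,"wx":0,"wy":0,"wz":0,"fingers":66}]' && python3 -c "
from h import *
P=np.array([583.5,113.4,141.]);z=np.array([.4226,-.0066,-.906]);z/=np.linalg.norm(z)
togo(P+z*32,z,[-.0158,-1,0]);im=save('wrist','w3.png')"
```

```text
time_s: 5.25
ee_pos: [597.8, 111.5, 114.7]
ee_rot: [0.976, -0.01, 0.217, 0.002]
wrist_force: [0.4, 0.4, 0.7]
opening: 0.774
gripper_force: 0.0
turn units (do first) [ 0.01 -0.01 -0.03]
shift units after turn [-0.06 -0.06  0.07] pos [597.8 111.5 114.7] q [ 0.49  0.31 -0.91  1.97  0.68  0.66 -2.42] t 5.25
```

View pics/w3.png

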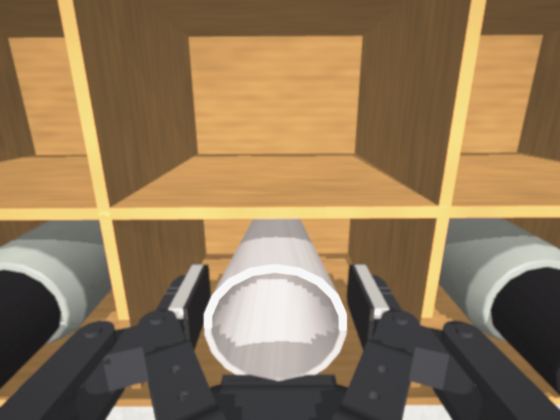

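Wrist view: the pads straddle the rim, which is centred at about x=276 with the jaws centred at 278. Time to close.

```bash
python3 -m pendant '[{"x":0,"y":0,"z":0,"wx":0,"wy":0,"wz":0,"fingers":30},{"x":0,"y":0,"z":0,"wx":0,"wy":0,"wz":0,"fingers":30},{"x":0,"y":0,"z":0,"wx":0,"wy":0,"wz":0,"fingers":30},{"x":0,"y":0,"z":0,"wx":0,"wy":0,"wz":0,"fingers":30},{"x":0,"y":0,"z":0,"wx":0,"wy":0,"wz":0,"fingers":30},{"x":0,"y":0,"z":0,"wx":0,"wy":0,"wz":0,"fingers":30}]' 45
```

```text
time_s: 6.05
ee_pos: [598.1, 112.1, 115.3]
ee_rot: [0.976, -0.009, 0.218, 0.002]
wrist_force: [-2.8, -0.6, 5.1]
opening: 0.634
gripper_force: 46.3
```

```bash
python3 -m pendant '[{"x":0,"y":0,"z":-0.2,"wx":0,"wy":0,"wz":0,"fingers":30},{"x":0,"y":0,"z":-0.3,"wx":0,"wy":0,"wz":0,"fingers":30},{"x":0,"y":0,"z":-0.4,"wx":0,"wy":0,"wz":0,"fingers":30},{"x":0,"y":0,"z":-0.5,"wx":0,"wy":0,"wz":0,"fingers":30},{"x":0,"y":0,"z":-0.5,"wx":0,"wy":0,"wz":0,"fingers":30},{"x":0,"y":0,"z":-0.5,"wx":0,"wy":0,"wz":0,"fingers":30},{"x":0,"y":0,"z":-0.5,"wx":0,"wy":0,"wz":0,"fingers":30},{"x":0,"y":0,"z":-0.5,"wx":0,"wy":0,"wz":0,"fingers":30},{"x":0,"y":0,"z":-0.5,"wx":0,"wy":0,"wz":0,"fingers":30},{"x":0,"y":0,"z":-0.5,"wx":0,"wy":0,"wz":0,"fingers":30},{"x":0,"y":0,"z":-0.3,"wx":0,"wy":0,"wz":0,"fingers":30},{"x":0,"y":0,"z":0,"wx":0,"wy":0,"wz":0,"fingers":30}]' && python3 -c "
from h import *
togo([536,112,290])
save('scene','s1.png')"
```

```text
time_s: 7.55
ee_pos: [537.6, 113.6, 242.5]
ee_rot: [0.976, -0.009, 0.218, 0.002]
wrist_force: [-0.1, -0.4, -0.2]
opening: 0.634
gripper_force: 48.2
shift units after turn [ 0.63  0.06 -1.45] pos [537.6 113.6 242.5] q [ 0.76 -0.07 -1.06  1.93  0.1   0.83 -1.95] t 7.55
```

```bash
python3 -m pendant '[{"x":0.2,"y":0,"z":-0.45,"wx":0,"wy":0,"wz":0,"fingers":30},{"x":0.2,"y":0,"z":-0.45,"wx":0,"wy":0,"wz":0,"fingers":30},{"x":0.2,"y":0,"z":-0.45,"wx":0,"wy":0,"wz":0,"fingers":30},{"x":0.2,"y":0,"z":-0.45,"wx":0,"wy":0,"wz":0,"fingers":30},{"x":0,"y":0,"z":0,"wx":0,"wy":-0.5,"wz":0,"fingers":30},{"x":0,"y":0,"z":0,"wx":0,"wy":-0.5,"wz":0,"fingers":30},{"x":0,"y":0,"z":0,"wx":0,"wy":-0.5,"wz":0,"fingers":30},{"x":0,"y":0,"z":0,"wx":0,"wy":-0.5,"wz":0,"fingers":30},{"x":0,"y":0,"z":0,"wx":0,"wy":-0.5,"wz":0,"fingers":30},{"x":0,"y":0,"z":0,"wx":0,"wy":-0.5,"wz":0,"fingers":30},{"x":0,"y":0.2,"z":0,"wx":0,"wy":-0.1,"wz":0,"fingers":30},{"x":0,"y":0.5,"z":0,"wx":0,"wy":0,"wz":0,"fingers":30}]' && python3 -c "
from h import *
togo([440,-237.7,270],[0,0,-1],[-.0158,-1,0])"
```

```text
time_s: 9.1
ee_pos: [536.3, 92.5, 301.0]
ee_rot: [1.0, -0.009, 0.003, -0.001]
wrist_force: [-0.2, -0.2, -0.6]
opening: 0.634
gripper_force: 48.2
turn units (do first) [-0.02 -0.04 -0.01]
shift units after turn [-3.04 11.05  1.03] pos [536.3  92.5 301. ] q [ 0.6   0.34 -1.07  1.46  0.3   1.51 -2.05] t 9.1
```

```bash
python3 -m pendant '[{"x":-0.2,"y":0.7,"z":0,"wx":0,"wy":0,"wz":0,"fingers":30},{"x":-0.3,"y":1,"z":0,"wx":0,"wy":0,"wz":0,"fingers":30},{"x":-0.3,"y":1,"z":0,"wx":0,"wy":0,"wz":0,"fingers":30},{"x":-0.3,"y":1,"z":0,"wx":0,"wy":0,"wz":0,"fingers":30},{"x":-0.3,"y":1,"z":0,"wx":0,"wy":0,"wz":0,"fingers":30},{"x":-0.3,"y":1,"z":0.1,"wx":0,"wy":0,"wz":0,"fingers":30},{"x":-0.3,"y":1,"z":0.1,"wx":0,"wy":0,"wz":0,"fingers":30},{"x":-0.3,"y":1,"z":0.1,"wx":0,"wy":0,"wz":0,"fingers":30},{"x":-0.3,"y":1,"z":0.1,"wx":0,"wy":0,"wz":0,"fingers":30},{"x":-0.3,"y":1,"z":0.2,"wx":0,"wy":0,"wz":0,"fingers":30},{"x":-0.2,"y":1,"z":0.2,"wx":0,"wy":0,"wz":0,"fingers":30},{"x":0,"y":0.4,"z":0.2,"wx":0,"wy":0,"wz":0,"fingers":30}]' && python3 -m pendant '[{"x":0,"y":0,"z":0,"wx":0,"wy":0,"wz":0,"fingers":30},{"x":0,"y":0,"z":0,"wx":0,"wy":0,"wz":0,"fingers":30}]' && python3 -c "
from h import *
togo([440,-237.7,270],[0,0,-1],[-.0158,-1,0])
a=save('scene','s2.png');b=save('top','t2.png')
p=proj('scene',np.array([440,-237.7,180])).astype(int);q=proj('top',np.array([440,-237.7,200])).astype(int)
c=lambda im,p,w=60,h=90:cv2.resize(im[p[1]-h:p[1]+h,p[0]-w:p[0]+w,::-1],(400,600),interpolation=cv2.INTER_CUBIC)
print(p,q);cv2.imwrite('pics/c2.png',np.hstack([c(a,p),c(b,q)]))"
```

```text
time_s: 10.6
ee_pos: [435.6, -241.6, 270.0]
ee_rot: [1.0, -0.012, 0.003, 0.0]
wrist_force: [0.2, 0.6, -1.2]
opening: 0.635
gripper_force: 48.2
time_s: 10.85
ee_pos: [437.7, -237.5, 270.4]
ee_rot: [1.0, -0.009, 0.003, -0.001]
wrist_force: [0.2, 0.9, -1.2]
opening: 0.632
gripper_force: 48.2
turn units (do first) [-0.01 -0.04 -0.01]
shift units after turn [0.08 0.01 0.01] pos [ 437.7 -237.5  270.4] q [ 1.26  0.18 -0.93  1.63  0.14  1.4  -1.27] t 10.85
[275 130] [353 245]
```

View pics/c2.png

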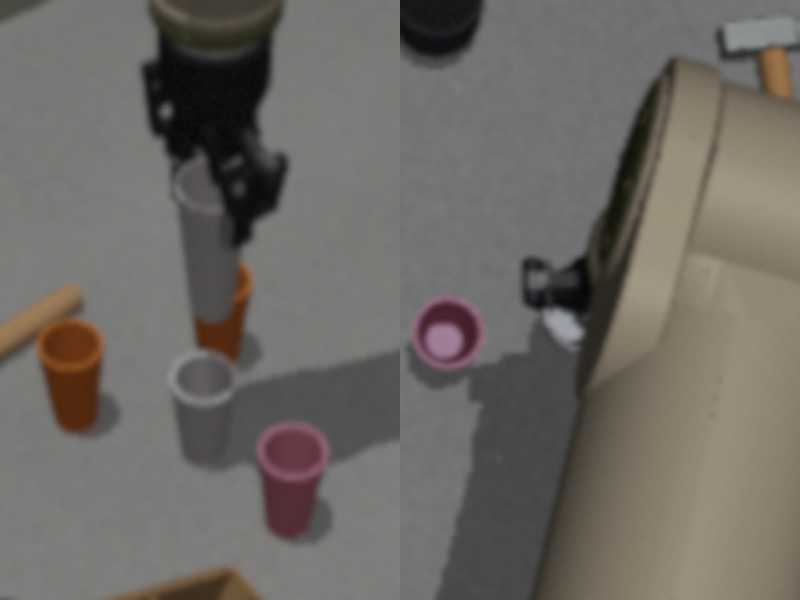

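The scene crop shows the beaker held upright above the grey stand, but about 2–3 px right of the stand axis. I'll measure its offset in the hand from the rim's far edge in the wrist view, and its silhouette in the scene view.

```bash
python3 - <<'E'
from h import *
s=get_state(); m=camera_model('wrist'); im=save('wrist','w4.png')
M=R.from_quat(s["ee_rot"]).as_matrix()
g=cv2.cvtColor(im,cv2.COLOR_RGB2GRAY).astype(int)
print("col278",list(enumerate(g[230:300:3,278])))
for v in(256,262,268,274,280): 
    o,d=ray('wrist',278,v,m); o=M.T@(o-s["ee_pos"]); d=M.T@d; print(v,(o+d*(-32-o[2])/d[2]).round(1),(o+d*(-36-o[2])/d[2]).round(1))
a=cv2.imread('pics/s2.png')
for v in(105,115,125,131): print(v,[tuple(int(k) for k in x) for x in a[v,266:292]])
for X in([440,-237.7,93],[440,-237.7,177],[440,-237.7,240],[437.7,-237.5,177],[432,-237.5,177]): print(X,proj('scene',np.array(X)))
E
```

```text
col278 [(0, np.int64(113)), (1, np.int64(113)), (2, np.int64(112)), (3, np.int64(113)), (4, np.int64(112)), (5, np.int64(112)), (6, np.int64(113)), (7, np.int64(113)), (8, np.int64(112)), (9, np.int64(110)), (10, np.int64(109)), (11, np.int64(130)), (12, np.int64(213)), (13, np.int64(194)), (14, np.int64(125)), (15, np.int64(117)), (16, np.int64(118)), (17, np.int64(117)), (18, np.int64(117)), (19, np.int64(117)), (20, np.int64(118)), (21, np.int64(117)), (22, np.int64(117)), (23, np.int64(118))]
256 [ 29.7  -0.2 -32. ] [ 31.7  -0.2 -36. ]
262 [ 27.4  -0.2 -32. ] [ 29.5  -0.2 -36. ]
268 [ 25.   -0.2 -32. ] [ 27.2  -0.2 -36. ]
274 [ 22.6  -0.2 -32. ] [ 24.9  -0.2 -36. ]
280 [ 20.2  -0.3 -32. ] [ 22.6  -0.2 -36. ]
105 [(122, 124, 124), (117, 119, 118), (101, 102, 103), (81, 82, 83), (73, 73, 76), (72, 72, 74), (72, 73, 75), (74, 74, 76), (75, 75, 77), (75, 76, 78), (78, 78, 80), (79, 79, 82), (77, 79, 81), (78, 78, 80), (73, 74, 76), (64, 64, 66), (54, 55, 55), (47, 47, 47), (35, 35, 35), (24, 22, 21), (12, 11, 11), (18, 16, 15), (18, 16, 14), (17, 17, 16), (25, 25, 24), (44, 45, 44)]

[... 713 characters left out ...]
5, 101), (30, 68, 116), (50, 88, 132), (82, 104, 134), (109, 117, 128)]
131 [(121, 123, 123), (122, 123, 123), (121, 123, 123), (122, 124, 123), (118, 121, 120), (109, 110, 111), (90, 91, 93), (78, 79, 80), (75, 76, 78), (77, 78, 79), (76, 76, 78), (75, 76, 79), (77, 77, 79), (76, 76, 79), (75, 75, 77), (74, 76, 77), (72, 73, 75), (67, 69, 75), (56, 63, 80), (36, 52, 85), (18, 44, 85), (23, 46, 84), (42, 56, 84), (79, 86, 98), (107, 110, 113), (117, 119, 119)]
[440, -237.7, 93] [275.53396779 153.16189793]
[440, -237.7, 177] [275.90244158 131.5790009 ]
[440, -237.7, 240] [276.20505145 113.85400214]
[437.7, -237.5, 177] [276.67582224 131.22042417]
[432, -237.5, 177] [278.46962111 130.2165586 ]
```

```bash
python3 -m pendant '[{"x":0.13,"y":0,"z":0,"wx":0,"wy":-0.04,"wz":0,"fingers":30},{"x":0,"y":0,"z":0.5,"wx":0,"wy":0,"wz":0,"fingers":30},{"x":0,"y":0,"z":0.6,"wx":0,"wy":0,"wz":0,"fingers":30},{"x":0,"y":0,"z":0.6,"wx":0,"wy":0,"wz":0,"fingers":30},{"x":0,"y":0,"z":0.6,"wx":0,"wy":0,"wz":0,"fingers":30},{"x":0,"y":0,"z":0.5,"wx":0,"wy":0,"wz":0,"fingers":30},{"x":0,"y":0,"z":0.4,"wx":0,"wy":0,"wz":0,"fingers":30},{"x":0,"y":0,"z":0.3,"wx":0,"wy":0,"wz":0,"fingers":30},{"x":0,"y":0,"z":0.2,"wx":0,"wy":0,"wz":0,"fingers":30},{"x":0,"y":0,"z":0,"wx":0,"wy":0,"wz":0,"fingers":30}]' && python3 - <<'E'
from h import *
togo([440,-237.7,150],[0,0,-1],[-.0158,-1,0])
a=save('scene','s3.png')[:,:,::-1]
p=proj('scene',np.array([440,-237.7,110])).astype(int)
print(p);cv2.imwrite('pics/c3.png',cv2.resize(a[p[1]-45:p[1]+45,p[0]-50:p[0]+50],(660,594),interpolation=cv2.INTER_CUBIC))
E
```

```text
time_s: 12.25
ee_pos: [440.9, -238.8, 158.8]
ee_rot: [1.0, -0.009, -0.0, -0.001]
wrist_force: [-0.4, -0.2, -1.1]
opening: 0.629
gripper_force: 48.2
turn units (do first) [-0.01  0.   -0.02]
shift units after turn [-0.03 -0.04  0.29] pos [ 440.9 -238.8  158.8] q [ 1.21  0.29 -0.9   1.79  0.25  1.18 -1.36] t 12.25
[275 148]
```

View pics/c3.png

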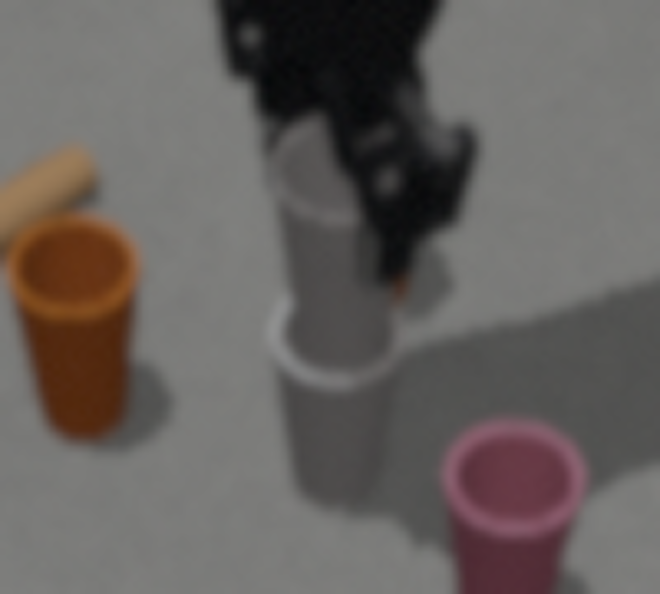

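The foot has entered the mouth without contact, with its axis about 1 px right of the stand axis. I'll nudge it +2 mm in x and lower gently.

```bash
python3 -m pendant '[{"x":0.07,"y":-0.02,"z":0.1,"wx":0,"wy":0,"wz":0,"fingers":30},{"x":0,"y":0,"z":0.2,"wx":0,"wy":0,"wz":0,"fingers":30},{"x":0,"y":0,"z":0.2,"wx":0,"wy":0,"wz":0,"fingers":30},{"x":0,"y":0,"z":0.2,"wx":0,"wy":0,"wz":0,"fingers":30},{"x":0,"y":0,"z":0.15,"wx":0,"wy":0,"wz":0,"fingers":30},{"x":0,"y":0,"z":0.1,"wx":0,"wy":0,"wz":0,"fingers":30},{"x":0,"y":0,"z":0,"wx":0,"wy":0,"wz":0,"fingers":30}]' && python3 -m pendant '[{"x":0,"y":0,"z":0.1,"wx":0,"wy":0,"wz":0,"fingers":30},{"x":0,"y":0,"z":0.1,"wx":0,"wy":0,"wz":0,"fingers":30},{"x":0,"y":0,"z":0,"wx":0,"wy":0,"wz":0,"fingers":30}]'
```

```text
time_s: 13.18
ee_pos: [443.0, -238.2, 130.3]
ee_rot: [1.0, -0.009, -0.0, -0.001]
wrist_force: [0.3, 0.8, -0.8]
opening: 0.639
gripper_force: 48.2
time_s: 13.55
ee_pos: [442.9, -238.2, 124.2]
ee_rot: [1.0, -0.01, -0.0, -0.001]
wrist_force: [-0.0, 0.4, -1.1]
opening: 0.631
gripper_force: 48.2
```

```bash
python3 -m pendant '[{"x":0,"y":0,"z":0.07,"wx":0,"wy":0,"wz":0,"fingers":30},{"x":0,"y":0,"z":0.07,"wx":0,"wy":0,"wz":0,"fingers":30},{"x":0,"y":0,"z":0,"wx":0,"wy":0,"wz":0,"fingers":30}]' | sed -n '2p;4p'; python3 -m pendant '[{"x":0,"y":0,"z":0.07,"wx":0,"wy":0,"wz":0,"fingers":30},{"x":0,"y":0,"z":0.05,"wx":0,"wy":0,"wz":0,"fingers":30},{"x":0,"y":0,"z":0,"wx":0,"wy":0,"wz":0,"fingers":30}]'
```

```text
ee_pos: [443.0, -238.3, 120.1]
wrist_force: [-0.4, -0.4, -1.4]
time_s: 14.3
ee_pos: [443.0, -238.3, 116.5]
ee_rot: [1.0, -0.01, -0.0, -0.001]
wrist_force: [0.2, -0.4, -0.4]
opening: 0.633
gripper_force: 48.2
```

```bash
python3 -m pendant '[{"x":0,"y":0,"z":0.03,"wx":0,"wy":0,"wz":0,"fingers":30},{"x":0,"y":0,"z":0.03,"wx":0,"wy":0,"wz":0,"fingers":30},{"x":0,"y":0,"z":0,"wx":0,"wy":0,"wz":0,"fingers":30}]'| sed -n '2p;4p'
```

```text
ee_pos: [443.1, -238.3, 114.9]
wrist_force: [0.7, -1.2, -0.4]
```

```bash
python3 -m pendant '[{"x":0,"y":0,"z":0.03,"wx":0,"wy":0,"wz":0,"fingers":30},{"x":0,"y":0,"z":0.02,"wx":0,"wy":0,"wz":0,"fingers":30},{"x":0,"y":0,"z":0,"wx":0,"wy":0,"wz":0,"fingers":30}]'| sed -n '2p;4p'
```

```text
ee_pos: [443.2, -238.4, 113.6]
wrist_force: [-1.9, -1.1, 3.6]
```

```bash
python3 -m pendant '[{"x":0,"y":0,"z":0.02,"wx":0,"wy":0,"wz":0,"fingers":30},{"x":0,"y":0,"z":0.02,"wx":0,"wy":0,"wz":0,"fingers":30},{"x":0,"y":0,"z":0,"wx":0,"wy":0,"wz":0,"fingers":30}]'| sed -n '2p;4p'
```

```text
ee_pos: [443.5, -238.5, 112.6]
wrist_force: [-0.3, -1.8, 6.2]
```

```bash
python3 -m pendant '[{"x":0,"y":0,"z":0.02,"wx":0,"wy":0,"wz":0,"fingers":30},{"x":0,"y":0,"z":0,"wx":0,"wy":0,"wz":0,"fingers":30},{"x":0,"y":0,"z":0,"wx":0,"wy":0,"wz":0,"fingers":30}]'
```

```text
time_s: 15.8
ee_pos: [443.8, -238.5, 112.4]
ee_rot: [1.0, -0.01, 0.001, -0.0]
wrist_force: [-1.2, -0.9, 8.8]
opening: 0.631
gripper_force: 48.6
```

About 9–10 N with no further travel, so it is seated. Opening the jaws now and checking before I retreat.

```bash
python3 -m pendant '[{"x":0,"y":0,"z":0,"wx":0,"wy":0,"wz":0,"fingers":58},{"x":0,"y":0,"z":0,"wx":0,"wy":0,"wz":0,"fingers":64},{"x":0,"y":0,"z":0,"wx":0,"wy":0,"wz":0,"fingers":76},{"x":0,"y":0,"z":0,"wx":0,"wy":0,"wz":0,"fingers":76},{"x":0,"y":0,"z":0,"wx":0,"wy":0,"wz":0,"fingers":76}]' && python3 - <<'E'
from h import *
s=get_state(); m=camera_model('wrist'); im=save('wrist','w5.png'); M=R.from_quat(s["ee_rot"]).as_matrix()
g=cv2.cvtColor(im,cv2.COLOR_RGB2GRAY).astype(int); print(g[240:290:3,278].tolist())
a=cv2.imread('pics/w4.png'); print(cv2.cvtColor(a,cv2.COLOR_BGR2GRAY)[240:290:3,278].tolist())
save('scene','s4.png')
E
```

```text
time_s: 16.42
ee_pos: [443.0, -238.1, 111.5]
ee_rot: [1.0, -0.009, -0.0, -0.001]
wrist_force: [0.1, -0.6, -0.0]
opening: 0.888
gripper_force: 0.0
[115, 115, 115, 114, 114, 114, 113, 114, 135, 220, 204, 132, 122, 122, 122, 122, 122]
[112, 113, 113, 112, 112, 112, 110, 109, 168, 212, 174, 118, 117, 118, 117, 117, 117]
```

```bash
python3 -m pendant '[{"x":0,"y":0,"z":-0.2,"wx":0,"wy":0,"wz":0,"fingers":80},{"x":0,"y":0,"z":-0.3,"wx":0,"wy":0,"wz":0,"fingers":80},{"x":0,"y":0,"z":-0.5,"wx":0,"wy":0,"wz":0,"fingers":80},{"x":0,"y":0,"z":-0.6,"wx":0,"wy":0,"wz":0,"fingers":80},{"x":0,"y":0,"z":-0.8,"wx":0,"wy":0,"wz":0,"fingers":80},{"x":0,"y":0,"z":-0.8,"wx":0,"wy":0,"wz":0,"fingers":80},{"x":0,"y":0,"z":-0.8,"wx":0,"wy":0,"wz":0,"fingers":80},{"x":0,"y":0,"z":-0.8,"wx":0,"wy":0,"wz":0,"fingers":80},{"x":0,"y":0,"z":-0.8,"wx":0,"wy":0,"wz":0,"fingers":80},{"x":0,"y":0,"z":-0.4,"wx":0,"wy":0,"wz":0,"fingers":80},{"x":0,"y":0,"z":0,"wx":0,"wy":0,"wz":0,"fingers":80},{"x":0,"y":0,"z":0,"wx":0,"wy":0,"wz":0,"fingers":80}]' && python3 - <<'E'
from h import *
m=camera_model('wrist'); w=save('wrist','w6.png')[:,:,::-1]; a=save('scene','s5.png')[:,:,::-1]
p=proj('scene',np.array([440,-237.7,90])).astype(int); print(p,[proj('wrist',np.array([442,-238,z]),m).round(1) for z in(0,95,143)],[proj('scene',np.array([442,-238,z])).round(1) for z in(0,95,143)])
c=cv2.resize(a[p[1]-45:p[1]+45,p[0]-30:p[0]+30],(380,570),interpolation=cv2.INTER_CUBIC)
cv2.imwrite('pics/c5.png',np.hstack([c,cv2.resize(w,(420,315)) if 0 else cv2.copyMakeBorder(cv2.resize(w,(420,315)),0,255,0,0,cv2.BORDER_CONSTANT)]))
E
```

```text
time_s: 18.02
ee_pos: [442.7, -238.3, 290.8]
ee_rot: [1.0, -0.009, -0.001, -0.001]
wrist_force: [-0.6, 0.0, 0.2]
opening: 0.935
gripper_force: 0.0
[275 153] [array([278.6, 167.4]), array([278.5, 184.6]), array([278.4, 197.3])] [array([274.5, 175. ]), array([274.9, 152.9]), array([275.1, 140.9])]
```

View pics/c5.png

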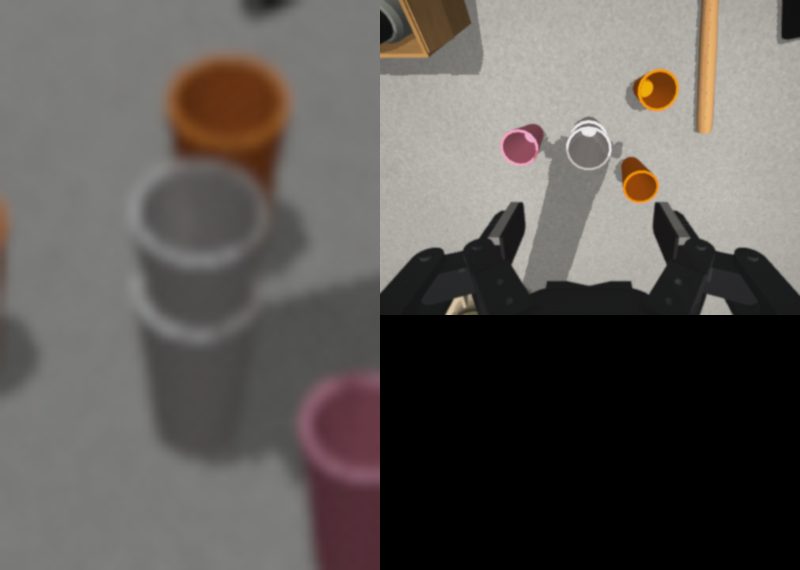

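The pair stands straight and clear of the jaws. In the scene view the upper rim is at about (276.3,141.5) and the lower rim at about v=153.5. That 12 px spacing matches the 48 mm expected for a seated beaker.

```bash
python3 -c "
from cell import *
print(hand_in())"
```

```text
the job is handed in; nothing more can be done
None
```

The beaker is out of the carton and nested upright in the grey stand beaker, pressed home at about 9–10 N and left standing on its own. I handed the job in at about 18 s; no verdict came back.

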